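Tamp the rusks level in their tin

TASK

Three rusks stand proud in the loaf tin, so its lid will not go on. With the flat foot of the wooden tamper press them level and the row firmly down on its packing, one by one from the end wall towards the divider, finishing each with a steady push of about 15 N held for a second; go gently so that none crumbles, and keep the gripper itself off the rusks and tin. Then stand the tamper upright on the cork trivet, let go, and leave the other things alone.

Things in the scene. Friction and masses are not known exactly. Their poses are not given: they have to be found in the camera images.
- tin: open steel loaf tin, 254 mm long (its y) by 70 mm wide (its x), walls 3 mm thick, rim 52 mm above the counter, fixed to the counter. Origin at the centre of its underside, z up. Seven rusks stand in one row along y on a card sheet on loose packing (top of the card 13 to 19 mm above the counter at the start). The -y end of the row is against the end wall.
- divider (a joint): thin white upright divider across the tin, closing the +y end of the row; reads 0 m at the start and slides stiffly towards the tin's +y, up to 0.025 m, when the row pushes on it with about 1.2 N. Not to be handled.
- rusk_a: rusk A, number 1 of 7 along the tin's y. A light brown tapered rusk, 54 mm long (across the tin), 36 mm wide at the bottom and 27 mm at the top, 32 mm high, standing on the card; origin at the centre of its TOP face, z up. Its sides slope at 8 degrees.
- rusk_b: rusk B, number 2 of 7 along the tin's y, one of the three that stand proud. A light brown tapered rusk put in upside down, 54 mm long (across the tin), 28 mm wide at the bottom and 36 mm at the top, 28 mm high, origin at the centre of its TOP face, z up. Caught between its neighbours' sloping sides, 10 to 17 mm above their tops; pressed down it spreads them and sinks against some 2 to 11 N, and stays. Any rusk crumbles above 35 N.
- rusk_c: rusk C, number 3 of 7 along the tin's y. A light brown tapered rusk, 54 mm long (across the tin), 36 mm wide at the bottom and 27 mm at the top, 32 mm high, standing on the card; origin at the centre of its TOP face, z up. Its sides slope at 8 degrees.
- rusk_d: rusk D, number 4 of 7 along the tin's y, one of the three that stand proud. A light brown tapered rusk put in upside down, 54 mm long (across the tin), 28 mm wide at the bottom and 36 mm at the top, 28 mm high, origin at the centre of its TOP face, z up. Caught between its neighbours' sloping sides, 10 to 17 mm above their tops; pressed down it spreads them and sinks against some 2 to 11 N, and stays. Any rusk crumbles above 35 N.
- rusk_e: rusk E, number 5 of 7 along the tin's y. A light brown tapered rusk, 54 mm long (across the tin), 36 mm wide at the bottom and 27 mm at the top, 32 mm high, standing on the card; origin at the centre of its TOP face, z up. Its sides slope at 8 degrees.
- rusk_f: rusk F, number 6 of 7 along the tin's y, one of the three that stand proud. A light brown tapered rusk put in upside down, 54 mm long (across the tin), 28 mm wide at the bottom and 36 mm at the top, 28 mm high, origin at the centre of its TOP face, z up. Caught between its neighbours' sloping sides, 10 to 17 mm above their tops; pressed down it spreads them and sinks against some 2 to 11 N, and stays. Any rusk crumbles above 35 N.
- rusk_g: rusk G, number 7 of 7 along the tin's y. A light brown tapered rusk, 54 mm long (across the tin), 36 mm wide at the bottom and 27 mm at the top, 32 mm high, standing on the card; origin at the centre of its TOP face, z up. Its sides slope at 8 degrees.
- liner: sheet of stiff brown card, 247 by 63 mm and 6 mm thick, under the rusks (they weigh 2.3 N in all). It lies on loose packing that yields, staying level, once the card carries more than about 7 N, and sinks by 4 to 7 mm until packed firm; how far differs from day to day and cannot be seen. It stays down. Origin at the centre of its underside.
- tamper: wooden tamper: a flat round foot 52 mm across and 14 mm thick, with an upright square handle 24 by 24 mm in its middle, 115 mm high over all, 0.11 to 0.22 kg. Origin at the centre of the underside of the foot, z up the handle, x and y square to the handle's faces. Stands on the trivet at the start.
- trivet: round cork trivet, 110 mm across, 8 mm thick, fixed to the counter. Origin at the centre of its underside.
- jar0: empty glass spice jar with a red cap, 47 mm across, 91 mm high, on the black turntable (180 mm across, its top 18 mm above the counter); origin at the centre of its underside. To be left alone.
- jar1: empty glass spice jar with a red cap, 47 mm across, 91 mm high, on the black turntable (180 mm across, its top 18 mm above the counter); origin at the centre of its underside. To be left alone.
- jar2: empty glass spice jar with a red cap, 47 mm across, 91 mm high, on the black turntable (180 mm across, its top 18 mm above the counter); origin at the centre of its underside. To be left alone.
- egg_cup: lime-green plastic egg cup, 48 mm across, 52 mm high; origin at the centre of its underside. To be left alone.
- strainer: steel tea strainer, bowl 72 mm across and 26 mm high, handle reaching 125 mm along its y; origin under the bowl. To be left alone.
- mug: white mug, 76 mm across, 85 mm high; origin at the centre of its underside. To be left alone.
Not all that is in view belongs to the job. Several things have the shape of the tamper; the one meant has the colours described above.

How it is judged:
By the outcome, as a careful person would: the job done as asked, in the order asked, and still so for the second after the job is handed in, with the robot touching nothing.
It also fails if it takes over 72 s, if anything falls off the work surface, if the arm or the gripper's body presses on something with over 40 N, if the wrist force passes 120 N, or if a joint passes its speed limit or range.

ROBOT

A 6-joint arm with a two-finger parallel gripper is mounted at the origin on the work surface. World frame = base frame: x ahead of the robot, y to its left, z up, the work surface at z = 0. Lengths are in m, angles in rad, forces in N, time in s.
With the tool pointing down it reaches from about 0.275 to 0.85 m from the base axis. Payload 19 kg.
Tool frame: the origin (TCP) lies midway between the tips of the shut fingers; the grasp point (between the pads) lies 19 mm behind it; z points along the fingers, y is the direction in which the jaws open and shut (so a half turn about z gives the same grasp; the last joint's range is limited). The gripper opens to 85 mm and grips with 20 to 120 N. Pads are 22 mm wide; open, the fingers measure 114 mm over their backs; the gripper's body (76 mm by 85 mm) begins 54 mm behind the grasp point. The pads swing forward as they close: fully open they stand 13 mm farther back than shut.
Start: joints at [-1.302, 0.15, 1.437, -0, 1.554, -0.134], TCP at [0.225, -0.529, 0.231] pointing down, gripper open.
Joint ranges: [-2.8, 2.8], [-0.68, 2.1], [0.12, 2.68], [-1.39, 4.53], [0.16, 2.79], [-2.81, 2.81]. Speed limits (rad/s): [1.89, 1.89, 2.22, 3.01, 3.01, 3.01].

INTERFACE

Orientations are given as a unit quaternion [x, y, z, w].
In Python, from cell import robot gives the robot as it stands.
- The arm moves only by the tool apply_moves, never from a script. Its argument "moves" is a list of rows, each a list of 5 numbers: the shift along the tool's x, y, z in cm, then the turn about the tool's z in degrees, then the closure in counts, from 0 (fully open) to 255 (shut). A call has 1 to 10 rows; each row is the pose to reach, as a shift and turn from the pose commanded when the call began, along the tool's axes at that moment; what a row does not reach only later rows make up. A row lasts 1/8 s, in which the tool goes at most 62.5 mm and 10.7 degrees, less where a joint would pass 70% of its speed; a pose out of reach is approached as far as the arm can. A call with a gripper value outside its range is refused whole. The fingers move at their own pace and stop on an object; "grip_force" is the grip in N (left out, the last holds). Time passes only in rows, so rows that repeat a pose let the fingers close. It gives the time, the measured TCP pose, the force and the opening at its end, in the units of the state.
- robot.get_obs(): the state, without advancing time (a new reading comes with each control period).
- robot.camera(name): name is "scene" or "top"; returns the picture (480x640x3 uint8, red, green, blue); there is no depth.
- robot.camera_info(name): a dict with "fx", "fy", "cx", "cy" (pixels), "k1" (the pictures are not rectified: a ray, as slopes to the right and down, at radius r is drawn at 1 + k1 r^2 times it, then the intrinsics apply), "world_from_camera" (4x4, takes a point from camera to world coordinates). Camera axes: x right, y up, looking along -z (the intrinsics and any distortion apply to the point x, -y, -z); pixel columns grow to the right and rows downward; lengths in m; the calibration is good to about 2 mm. A picture is of the moment at which its call begins. camera_info takes no time and is no camera call.
- robot.close_job(): hands the job in, once; it reports no verdict.
The state is a dict: "t": time; "joint_pos": joint angles; "dq": joint speeds; "effort": joint torques, N m; "tool_pos": TCP position; "tool_rot": TCP orientation; "wrist_force": force on the tool from outside, world axes, zero at the start; "wrist_torque": the same for the moment, N m; "width": finger opening in m.
Only numpy, scipy, OpenCV 4.12 (cv2) and the standard library are available. Lean on these libraries where they do the work, as an engineer would, in place of code of your own. Each camera call takes 0.05 s, during which the arm holds its last target. There are 200 camera calls.

## Working session

There is one attempt and no reset: what is moved stays moved. The work goes in short steps, Python scripts to look and compute and a tool call to move; the robot and the scene stay as the last step left them, time stands still between calls to the robot, and variables do not carry over. Pictures are saved under pics/ and viewed, on a budget of 10 in all, crops included, one or two more only if the job needs it, and the job is handed in when it is done.

Besides the shell and the picture viewer there is one more tool, called after "Call:" as name(argument=value, ...) on one line, values as JSON. apply_moves: Moves the arm, as the interface text tells. Its arguments: {"type":"object","properties":{"moves":{"type":"array","items":{"type":"array","items":{"type":"number"}}},"grip_force":{"type":"number"}},"required":["moves"]}

```bash
mkdir -p pics && python3 - <<'E'
from cell import robot
import cv2,numpy as np
for n in ("scene","top"):
    im=robot.camera(n); cv2.imwrite(f"pics/{n}0.png",im[:,:,::-1])
    print(n,robot.camera_info(n))
print(robot.get_obs())
E
ls
```

```text
scene {'fx': 540.4830139101393, 'fy': 540.4830139101393, 'cx': 323.63011456295726, 'cy': 231.500797469139, 'k1': 0.0024614778439385884, 'world_from_camera': array([[ 0.11879136, -0.81166974,  0.57190983,  1.34659951],
       [ 0.9928354 ,  0.10458363, -0.05779389, -0.10649476],
       [-0.01290285,  0.57467774,  0.81827808,  1.16891071],
       [ 0.        ,  0.        ,  0.        ,  1.        ]])}
top {'fx': 489.3208523630677, 'fy': 489.3208523630677, 'cx': 319.49367833563093, 'cy': 240.70399288275266, 'k1': 0.01430459170264135, 'world_from_camera': array([[-2.60148271e-02,  9.91430466e-01, -1.28018982e-01,
         4.41013777e-01],
       [-9.99653332e-01, -2.63198956e-02, -6.91598171e-04,
        -3.10664585e-02],
       [-4.05511774e-03,  1.27956610e-01,  9.91771477e-01,
         1.02525368e+00],
       [ 0.00000000e+00,  0.00000000e+00,  0.00000000e+00,
         1.00000000e+00]])}
{'t': 0.1, 'joint_pos': array([-1.30199428e+00,  1.50927673e-01,  1.43793744e+00,  2.14274624e-05,
        1.55383678e+00, -1.33978194e-01]), 'dq': array([-0.00063899, -0.00088866, -0.00230751, -0.0008357 ,  0.00067269,
        0.00058085]), 'effort': array([ 7.90666847e-03, -7.14375544e+01, -5.71798861e+01, -1.12277837e-04,
        7.08740597e-03, -2.84252877e-05]), 'tool_pos': array([ 0.22532642, -0.52876619,  0.23075529]), 'tool_rot': array([ 9.79789343e-01,  2.00031337e-01, -2.66719459e-05, -5.54082008e-04]), 'wrist_force': array([-0.77952033, -0.12094641,  0.53545775]), 'wrist_torque': array([0.04261514, 0.01182285, 0.01649928]), 'width': 0.08554525624926247}
pics
```

View pics/scene0.png

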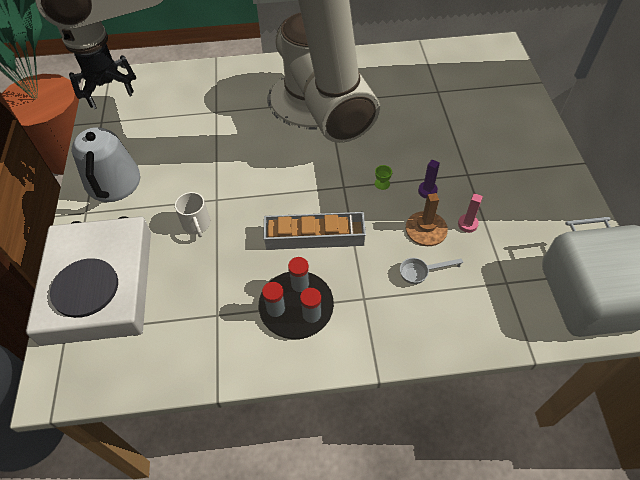

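View pics/top0.png

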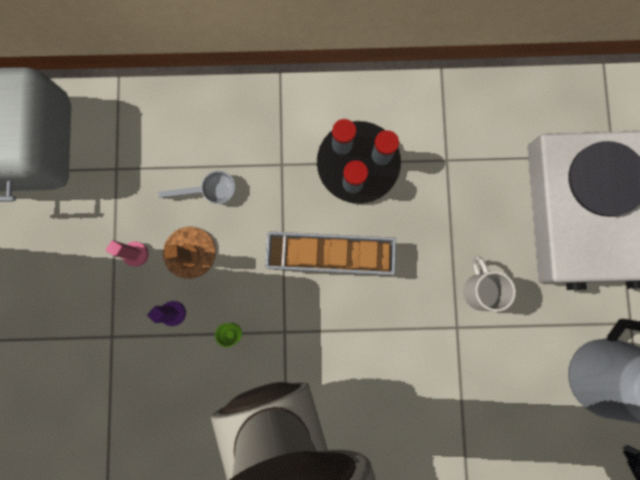

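The scene view shows the tin at about (314,230), its divider at the right end near (352,222), and the tamper on the trivet at (428,215). Purple and pink lookalikes stand beside it. In the top view the tin is at (331,254) and the trivet at (190,252). I'll enlarge both.

```bash
cat > h.py <<'E'
import numpy as np,cv2
from cell import robot
from scipy.spatial.transform import Rotation as R
def ray(n,uv):
    c=robot.camera_info(n);d=np.array([(uv[0]-c['cx'])/c['fx'],(uv[1]-c['cy'])/c['fy']]);p=d.copy()
    for _ in range(20): p=d/(1+c['k1']*(p@p))
    T=c['world_from_camera']; v=T[:3,:3]@np.array([p[0],-p[1],-1]); return T[:3,3],v/np.linalg.norm(v)
def plane(n,uv,z):
    o,v=ray(n,uv); return o+v*(z-o[2])/v[2]
def tri(us,ut):
    (a,u),(b,v)=ray("scene",us),ray("top",ut)
    s=np.linalg.lstsq(np.c_[u,-v],b-a,rcond=None)[0]; p,q=a+s[0]*u,b+s[1]*v
    return (p+q)/2,np.linalg.norm(p-q)
def proj(n,P):
    c=robot.camera_info(n);T=c['world_from_camera'];q=T[:3,:3].T@(np.array(P)-T[:3,3]);p=np.array([q[0],-q[1]])/-q[2]
    p=p*(1+c['k1']*(p@p)); return np.array([c['fx']*p[0]+c['cx'],c['fy']*p[1]+c['cy']])
def snap(n,name):
    im=robot.camera(n)[:,:,::-1].copy(); cv2.imwrite(f"pics/{name}.png",im); return im
def crop(im,x,y,w,h,s): return cv2.resize(im[y:y+h,x:x+w],None,fx=s,fy=s,interpolation=cv2.INTER_CUBIC)
E
python3 - <<'E'
from h import *
s=cv2.imread("pics/scene0.png");t=cv2.imread("pics/top0.png")
a=np.vstack([crop(s,250,200,130,55,6),crop(t,255,222,130+20,50,5.2)[:, :780]])
cv2.imwrite("pics/tin_crop.png",a);print(a.shape)
b=np.hstack([crop(s,395,180,65,75,6),crop(t,155,215,65,75,6)])
cv2.imwrite("pics/tam_crop.png",b);print(b.shape)
E
```

```text
(590, 780, 3)
(450, 780, 3)
```

View pics/tin_crop.png

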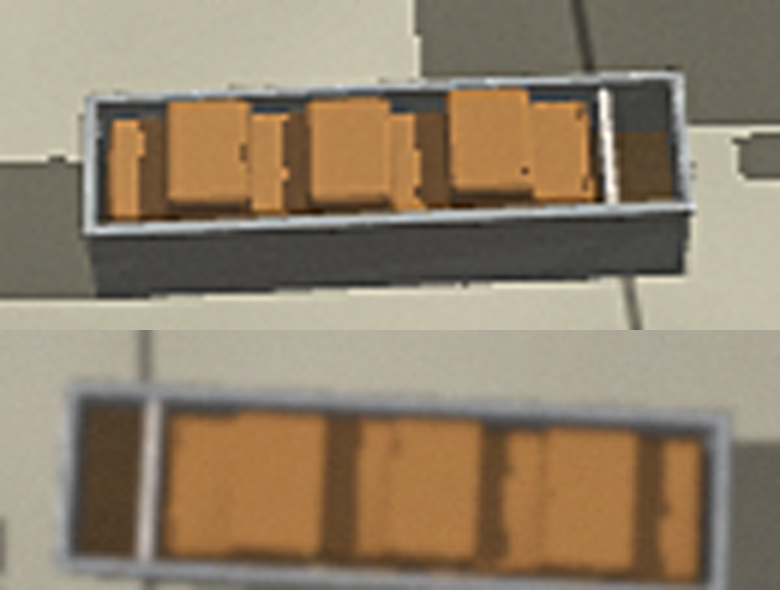

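View pics/tam_crop.png

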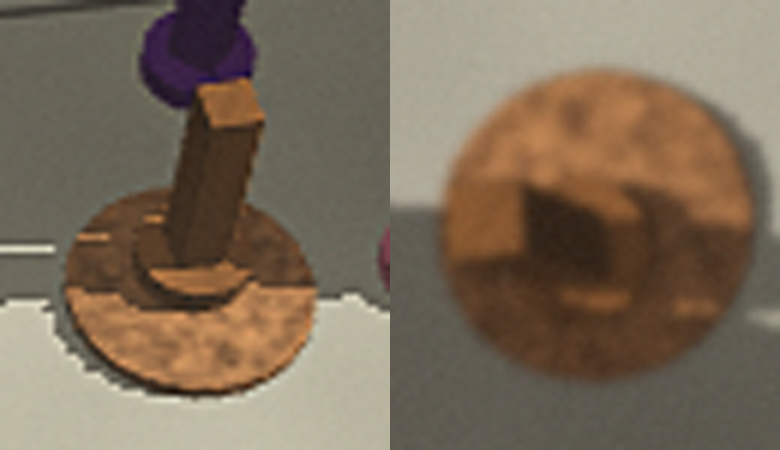

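Both crops are clear. In the scene half of the tin crop, the proud rusk tops B, D and F are centred near (208,152), (350,150) and (489,141). In the tamper crop, the handle's top face is at about (230,103) in the scene half and (485,219) in the top half. Next I triangulate these.

```bash
python3 - <<'E'
from h import *
np.set_printoptions(precision=4,suppress=True)
f=lambda x,y,s,x0,y0:np.array([(x+.5)/s-.5+x0,(y+.5)/s-.5+y0])
S=lambda p:f(*p,6,250,200); T=lambda p:f(p[0],p[1]-330,5.2,255,222)
C=dict(mx_my=((86,97),(729,0)),)
print("rim corners",)
sc=[(86,97),(684,73),(690,210),(84,235)]; tc=[(727,600),(62,572),(70,387),(730,412)]
for a,b in zip(sc,tc): print(tri(S(a),T(b)),plane("scene",S(a),.052)[:2],plane("top",T(b),.052)[:2])
m=lambda q:np.mean(q,0)
Q=dict(B=([(167,100),(250,99),(248,205),(168,203)],(592,497)),D=([(309,99),(389,97),(390,203),(312,202)],(438,489)),F=([(449,90),(527,90),(528,194),(452,190)],(280,483)))
for k,(q,t) in Q.items(): print(k,tri(S(m(q)),T(t)),[plane("scene",S(p),.06)[:2].round(4) for p in q])
S2=lambda p:f(*p,6,395,180);T2=lambda p:f(p[0]-390,p[1],6,155,215)
q=[(197,83),(250,80),(264,120),(210,128)];t=[(522,255),(447,262),(445,180),(525,180)]
print("handle top",tri(S2(m(q)),T2(m(t))))
for a,b in zip(q,t): print(plane("scene",S2(a),.123)[:2],plane("top",T2(b),.123)[:2])
print("trivet",plane("scene",S2((190,288)),.008),plane("top",T2((598,225)),.008))
# trivet by masks
import cv2
im=cv2.imread("pics/top0.png")[195:305,145:235];h=cv2.cvtColor(im,cv2.COLOR_BGR2HSV)
mk=((h[...,1]>80)&(h[...,0]<22)).astype(np.uint8);c=max(cv2.findContours(mk,0,1)[0],key=cv2.contourArea);e=cv2.fitEllipse(cv2.convexHull(c));print(e,plane("top",np.array(e[0])+[145,195],.008))
im=cv2.imread("pics/scene0.png")[205:255,395:455];h=cv2.cvtColor(im,cv2.COLOR_BGR2HSV)
mk=((h[...,1]>80)&(h[...,0]<22)).astype(np.uint8);c=max(cv2.findContours(mk,0,1)[0],key=cv2.contourArea);e=cv2.fitEllipse(cv2.convexHull(c));print(e,plane("scene",np.array(e[0])+[395,205],.008))
E
```

```text
rim corners
(array([ 0.4971, -0.176 ,  0.0526]), np.float64(0.0026846858029978774)) [ 0.4969 -0.1747] [ 0.497  -0.1774]
(array([0.5149, 0.0799, 0.0489]), np.float64(0.006042738672435843)) [0.5172 0.0824] [0.5144 0.0765]
(array([0.5864, 0.0734, 0.0489]), np.float64(0.0009371737151020187)) [0.5885 0.0733] [0.5859 0.0726]
(array([ 0.5693, -0.1806,  0.0531]), np.float64(0.0022700483162200274)) [ 0.5688 -0.1795] [ 0.5694 -0.1819]
B (array([ 0.5373, -0.1257,  0.0586]), np.float64(0.002237844233451907)) [array([ 0.509 , -0.1399]), array([ 0.5131, -0.1047]), array([ 0.5679, -0.1102]), array([ 0.5626, -0.1433])]
D (array([ 0.5422, -0.0666,  0.0559]), np.float64(0.003338199671951787)) [array([ 0.5163, -0.0797]), array([ 0.5196, -0.0457]), array([ 0.5745, -0.0513]), array([ 0.5698, -0.0836])]
F (array([ 0.546 , -0.007 ,  0.0571]), np.float64(0.001797254111140395)) [array([ 0.5192, -0.0199]), array([0.5235, 0.0132]), array([0.5773, 0.0063]), array([ 0.5712, -0.0249])]
handle top (array([0.5455, 0.2472, 0.1223]), np.float64(0.0010608113235702906))
[0.5339 0.2364] [0.5339 0.2348]
[0.5352 0.2584] [0.5324 0.2579]
[0.5565 0.2591] [0.5579 0.2589]
[0.5577 0.2362] [0.5572 0.2342]
trivet [0.5572 0.2447 0.008 ] [0.5556 0.2424 0.008 ]
((43.9132194519043, 57.204750061035156), (51.30615234375, 53.3098030090332), 59.64650344848633) [0.5553 0.2431 0.008 ]
((32.25261306762695, 20.55443000793457), (40.715755462646484, 42.66487121582031), 51.806785583496094) [0.5511 0.2488 0.008 ]
```

```bash
cat >> h.py <<'E'
def go(P,yaw=None):
    "print tool-frame shift (cm) and turn (deg) from the present pose to P with tool-x yaw (deg)"
    o=robot.get_obs();M=R.from_quat(o['tool_rot']).as_matrix();d=M.T@(np.array(P)-o['tool_pos'])*100
    y=np.degrees(np.arctan2(M[1,0],M[0,0])); print("pos",o['tool_pos'].round(4),"tilt",M[:,2].round(4),"shift",d.round(2),"yaw",y.round(2),"turn",None if yaw is None else round(y-yaw,1),"F",o['wrist_force'].round(2),"t",round(o['t'],2))
E
python3 - <<'E'
from h import *
go((.5455,.2472,.19),0); go((.5455,.2472,.063),0)
print(robot.get_obs()['joint_pos'])
E
```

```text
pos [ 0.2253 -0.5288  0.2308] tilt [-3.0e-04  1.1e-03 -1.0e+00] shift [ 59.87 -58.83   4.15] yaw 23.08 turn 23.1 F [-0.78 -0.12  0.54] t 0.1
pos [ 0.2253 -0.5288  0.2308] tilt [-3.0e-04  1.1e-03 -1.0e+00] shift [ 59.87 -58.82  16.85] yaw 23.08 turn 23.1 F [-0.78 -0.12  0.54] t 0.1
[-1.30199428e+00  1.50927673e-01  1.43793744e+00  2.14274624e-05
  1.55383678e+00 -1.33978194e-01]
```

Call:
apply_moves(moves=[[6,-5.9,0,10,0],[12,-11.8,0,20,0],[18,-17.6,0,23.1,0],[24,-23.5,0,23.1,0],[30,-29.4,0,23.1,0],[36,-35.3,0,23.1,0],[42,-41.2,0,23.1,0],[48,-47,0,23.1,0],[54,-53,0,23.1,0],[57,-56,2,23.1,0]])

```text
t: 1.35
tool_pos: [0.4646, 0.0506, 0.2263]
tool_rot: [1.0, -0.0, 0.0, 0.0]
wrist_force: [0.1, -1.6, 0.5]
width: 0.0853
```

```bash
python3 - <<'E'
from h import *
go((.5455,.2472,.15),0); go((.5455,.2472,.063),0)
E
```

```text
pos [0.4646 0.0506 0.2263] tilt [ 9.e-04 -1.e-04 -1.e+00] shift [  8.08 -19.66   7.63] yaw -0.01 turn -0.0 F [ 0.11 -1.58  0.47] t 1.35
pos [0.4646 0.0506 0.2263] tilt [ 9.e-04 -1.e-04 -1.e+00] shift [  8.08 -19.66  16.33] yaw -0.01 turn -0.0 F [ 0.11 -1.58  0.47] t 1.35
```

Call:
apply_moves(moves=[[2.4,-5.7,0,0,0],[4.6,-11.2,0,0,0],[6.6,-16,2,0,0],[8.1,-19.7,4,0,0],[8.1,-19.7,5,0,0],[8.1,-19.7,5,0,0],[8.1,-19.7,5,0,0]])

```text
t: 2.22
tool_pos: [0.5453, 0.2446, 0.177]
tool_rot: [1.0, -0.001, 0.0, -0.0]
wrist_force: [0.6, -0.6, -0.5]
width: 0.0855
```

```bash
python3 - <<'E'
from h import *
go((.5455,.2472,.063),0)
E
```

```text
pos [0.5453 0.2446 0.177 ] tilt [ 9.e-04  3.e-04 -1.e+00] shift [ 1.00e-02 -2.60e-01  1.14e+01] yaw -0.07 turn -0.1 F [ 0.58 -0.62 -0.5 ] t 2.23
```

Call:
apply_moves(moves=[[0,-0.25,4,0,0],[0,-0.25,8,0,0],[0,-0.25,11.2,0,0],[0,-0.25,11.4,0,0],[0,-0.25,11.4,0,120],[0,-0.25,11.4,0,200],[0,-0.25,11.4,0,255],[0,-0.25,11.4,0,255],[0,-0.25,11.4,0,255],[0,-0.25,11.4,0,255]], grip_force=60)

```text
t: 3.48
tool_pos: [0.5455, 0.248, 0.063]
tool_rot: [1.0, -0.0, 0.001, -0.0]
wrist_force: [-2.0, -0.4, 6.4]
width: 0.0234
```

Call:
apply_moves(moves=[[0,0,0,0,255],[0,0,-0.5,0,255],[0,0,-2,0,255],[0,0,-6,0,255],[0,0,-9,0,255],[0,0,-9,0,255],[0,0,-9,0,255],[0,0,-9,0,255]])

```text
t: 4.47
tool_pos: [0.5448, 0.2477, 0.151]
tool_rot: [1.0, -0.0, -0.001, 0.0]
wrist_force: [0.5, 0.7, -2.4]
width: 0.0233
```

```bash
python3 - <<'E'
from h import *
go((.537,-.1257,.16),0)
s=snap("scene","s1");t=snap("top","t1")
a=np.hstack([crop(s,380,130,100,120,4),crop(t,130,200,100,120,4)]);cv2.imwrite("pics/lift.png",a)
E
```

```text
pos [0.5448 0.2477 0.151 ] tilt [-1.7e-03 -4.0e-04 -1.0e+00] shift [-0.76 37.34 -0.88] yaw -0.02 turn -0.0 F [ 0.52  0.71 -2.4 ] t 4.47
```

View pics/lift.png

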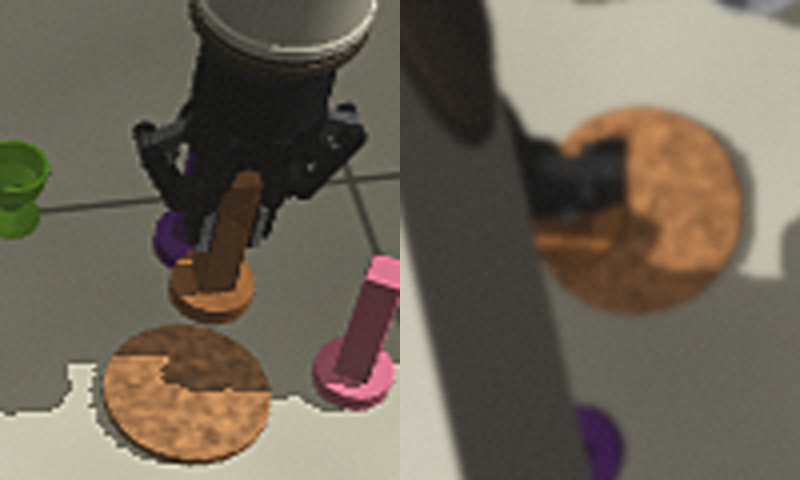

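The lift crop shows the tamper held upright with its foot at about (212,290), and the trivet now empty at about (187,393). I'll move above rusk B and measure the empty trivet.

Call:
apply_moves(moves=[[0,4,-0.5,0,255],[-0.2,10,-0.5,0,255],[-0.3,16,-0.5,0,255],[-0.5,22,-0.5,0,255],[-0.6,28,-0.5,0,255],[-0.7,33,-0.5,0,255],[-0.75,36.5,-0.5,0,255],[-0.75,37.3,-0.5,0,255],[-0.75,37.3,-0.5,0,255],[-0.75,37.3,-0.5,0,255]])

```text
t: 5.82
tool_pos: [0.5376, -0.1241, 0.1569]
tool_rot: [1.0, 0.0, -0.0, -0.0]
wrist_force: [-0.1, 0.0, -2.9]
width: 0.0229
```

```bash
python3 - <<'E'
from h import *
go((.537,-.1257,.130),0)
s=snap("scene","s2");t=snap("top","t2")
for n,im,(x,y,w,h) in (("scene",s,(395,195,65,65)),("top",t,(150,205,75,85))):
    q=cv2.cvtColor(im[y:y+h,x:x+w],cv2.COLOR_BGR2HSV);mk=((q[...,1]>80)&(q[...,0]<22)).astype(np.uint8)
    c=max(cv2.findContours(mk,0,1)[0],key=cv2.contourArea);e=cv2.fitEllipse(cv2.convexHull(c));print(e[1],plane(n,np.array(e[0])+[x,y],.007))
a=np.vstack([crop(s,240,110,150,90+50,4)]);cv2.imwrite("pics/hoverB.png",a)
E
```

```text
pos [ 0.5376 -0.1241  0.1569] tilt [-3.e-04  4.e-04 -1.e+00] shift [-0.06  0.16  2.69] yaw 0.04 turn 0.0 F [-0.12  0.01 -2.94] t 5.83
(34.598655700683594, 42.20927810668945) [0.55835092 0.2444654  0.007     ]
(51.430450439453125, 53.36720275878906) [0.5553127  0.24327791 0.007     ]
```

View pics/hoverB.png

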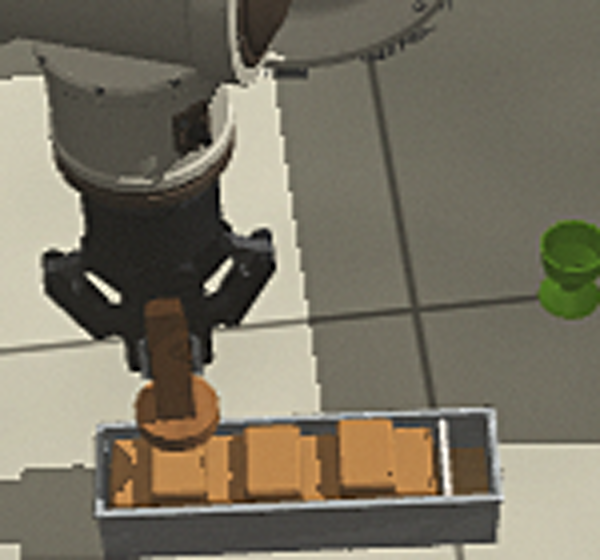

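Call:
apply_moves(moves=[[0,0.1,1.2,0,255],[0,0.15,2.4,0,255],[0,0.15,2.9,0,255],[0,0.15,3.1,0,255],[0,0.15,3.2,0,255],[0,0.15,3.3,0,255],[0,0.15,3.4,0,255],[0,0.15,3.5,0,255],[0,0.15,3.6,0,255]])

```text
t: 7.05
tool_pos: [0.5376, -0.1266, 0.121]
tool_rot: [1.0, -0.0, 0.0, -0.0]
wrist_force: [0.1, 0.6, -2.3]
width: 0.0233
```

Call:
apply_moves(moves=[[0,-0.05,0.1,0,255],[0,-0.05,0.2,0,255],[0,-0.05,0.3,0,255],[0,-0.05,0.4,0,255],[0,-0.05,0.5,0,255],[0,-0.05,0.6,0,255],[0,-0.05,0.7,0,255],[0,-0.05,0.8,0,255]])

```text
t: 8.05
tool_pos: [0.5376, -0.1261, 0.113]
tool_rot: [1.0, -0.0, 0.0, -0.0]
wrist_force: [0.5, -0.8, -1.9]
width: 0.0233
```

Call:
apply_moves(moves=[[0,0,0.1,0,255],[0,0,0.2,0,255],[0,0,0.3,0,255],[0,0,0.4,0,255],[0,0,0.5,0,255]])

```text
t: 8.68
tool_pos: [0.5377, -0.126, 0.1081]
tool_rot: [1.0, -0.0, 0.0, -0.0]
wrist_force: [-0.4, 2.2, 1.6]
width: 0.0233
```

Call:
apply_moves(moves=[[0,0,0.1,0,255],[0,0,0.2,0,255],[0,0,0.3,0,255],[0,0,0.4,0,255],[0,0,0.5,0,255]])

```text
t: 9.3
tool_pos: [0.5377, -0.126, 0.1032]
tool_rot: [1.0, -0.0, 0.0, -0.0]
wrist_force: [0.2, 3.6, 4.4]
width: 0.0231
```

Call:
apply_moves(moves=[[0,0,0.1,0,255],[0,0,0.2,0,255],[0,0,0.3,0,255],[0,0,0.4,0,255]])

```text
t: 9.8
tool_pos: [0.5377, -0.1261, 0.0992]
tool_rot: [1.0, -0.0, 0.0, -0.0]
wrist_force: [0.0, 4.5, 7.1]
width: 0.0234
```

Call:
apply_moves(moves=[[0,0,0.1,0,255],[0,0,0.2,0,255],[0,0,0.3,0,255]])

```text
t: 10.18
tool_pos: [0.5377, -0.126, 0.0962]
tool_rot: [1.0, -0.0, 0.0, -0.0]
wrist_force: [-0.6, 3.0, 7.7]
width: 0.0233
```

Call:
apply_moves(moves=[[0,0,0.1,0,255],[0,0,0.2,0,255],[0,0,0.25,0,255]])

```text
t: 10.55
tool_pos: [0.5382, -0.1263, 0.0957]
tool_rot: [1.0, -0.0, 0.001, 0.0]
wrist_force: [-7.7, 3.8, 33.2]
width: 0.0234
```

Call:
apply_moves(moves=[[0,0,-0.1,0,255],[0,0,-0.1,0,255],[0,0,-0.1,0,255]])

```text
t: 10.92
tool_pos: [0.538, -0.1263, 0.0958]
tool_rot: [1.0, -0.0, 0.001, 0.0]
wrist_force: [-4.2, 4.1, 19.8]
width: 0.0231
```

Call:
apply_moves(moves=[[0,0,-0.05,0,255],[0,0,-0.05,0,255],[0,0,-0.05,0,255],[0,0,-0.05,0,255]])

```text
t: 11.42
tool_pos: [0.538, -0.1263, 0.0958]
tool_rot: [1.0, -0.0, 0.001, 0.0]
wrist_force: [-1.1, 3.3, 12.3]
width: 0.0232
```

Call:
apply_moves(moves=[[0,0,0,0,255],[0,0,0,0,255],[0,0,0,0,255],[0,0,0,0,255],[0,0,0,0,255],[0,0,0,0,255],[0,0,0,0,255],[0,0,0,0,255],[0,0,0,0,255]])

```text
t: 12.55
tool_pos: [0.5379, -0.1263, 0.0958]
tool_rot: [1.0, -0.0, 0.001, 0.0]
wrist_force: [-1.8, 3.3, 11.9]
width: 0.0234
```

Call:
apply_moves(moves=[[0,0,-0.2,0,255],[0,0,-1,0,255],[0,0,-3,0,255],[0,0,-6,0,255],[-3,0,-9,0,255],[-8,-2,-10,0,255],[-13,-4,-10,0,255],[-16,-6,-10,0,255],[-16,-6,-10,0,255],[-16,-6,-10,0,255]])

```text
t: 13.8
tool_pos: [0.3779, -0.0663, 0.1954]
tool_rot: [1.0, -0.0, 0.0, 0.0]
wrist_force: [0.5, 0.1, -1.4]
width: 0.0233
```

```bash
python3 - <<'E'
from h import *
go((.5414,-.063,.130),0)
s=snap("scene","s3");t=snap("top","t3")
a=np.vstack([crop(s,250,200,130,55,6),crop(t,255,222,150,50,5.2)[:,:780]]);cv2.imwrite("pics/tin3.png",a)
E
```

```text
pos [ 0.3779 -0.0663  0.1954] tilt [ 6.e-04 -4.e-04 -1.e+00] shift [16.35 -0.34  6.55] yaw -0.02 turn -0.0 F [ 0.47  0.06 -1.43] t 13.8
```

View pics/tin3.png

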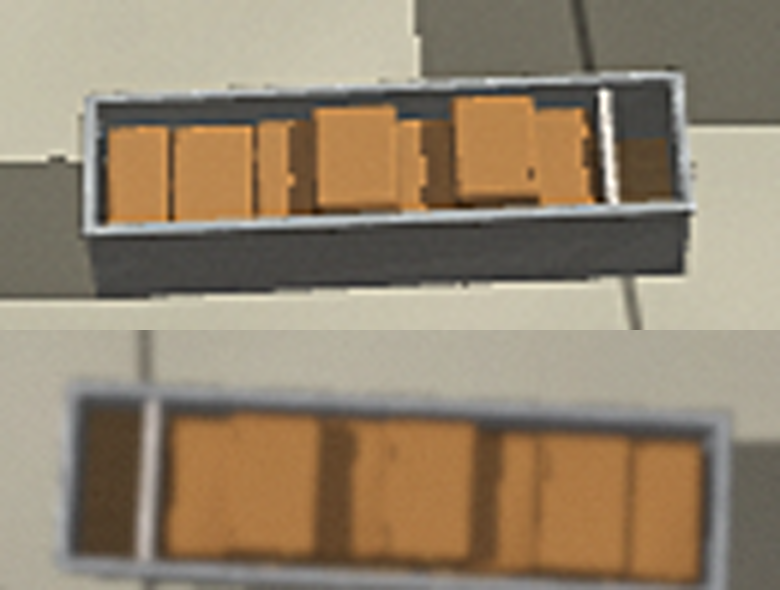

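The tin crop shows B level with A and C and whole. D's top is now at (357,157) and F's at (495,147) in the scene half, or (429,490) and (277,485) in the top half.

```bash
python3 - <<'E'
from h import *
f=lambda x,y,s,x0,y0:np.array([(x+.5)/s-.5+x0,(y+.5)/s-.5+y0])
S=lambda p:f(*p,6,250,200); T=lambda p:f(p[0],p[1]-330,5.2,255,222)
for a,b in (((357,157),(429,490)),((495,147),(277,485)),((213,174),(585,503))): print(tri(S(a),T(b)),plane("scene",S(a),.05)[:2],plane("top",T(b),.05)[:2])
go((.5415,-.0635,.155),0)
E
```

```text
(array([ 0.54246093, -0.06357846,  0.05080282]), np.float64(0.0028394091127953713)) [ 0.54203736 -0.06213458] [ 0.54242026 -0.06502114]
(array([ 0.5458037 , -0.00504333,  0.05215481]), np.float64(0.003085812665065112)) [ 0.54434635 -0.00330285] [ 0.54590484 -0.00652738]
(array([ 0.53673174, -0.12470777,  0.04142566]), np.float64(0.00196485964777672)) [ 0.54304663 -0.12360137] [ 0.53580987 -0.12486523]
pos [ 0.378  -0.0664  0.195 ] tilt [-4.e-04  1.e-04 -1.e+00] shift [16.35 -0.3   3.99] yaw -0.03 turn -0.0 F [-0.39  0.52 -1.24] t 13.9
```

Call:
apply_moves(moves=[[4,-0.1,0,0,255],[9,-0.2,0,0,255],[14,-0.3,0.5,0,255],[16.3,-0.3,2,0,255],[16.4,-0.3,4,0,255],[16.4,-0.3,5.5,0,255],[16.4,-0.3,7,0,255],[16.4,-0.3,7.5,0,255],[16.4,-0.3,7.7,0,255],[16.4,-0.3,7.7,0,255]])

```text
t: 15.15
tool_pos: [0.5418, -0.0632, 0.1186]
tool_rot: [1.0, -0.0, 0.0, 0.0]
wrist_force: [-0.2, -0.2, -2.6]
width: 0.0236
```

```bash
python3 - <<'E'
from h import *
go((.542,-.0635,.0965),0)
E
```

```text
pos [ 0.5418 -0.0632  0.1186] tilt [ 8.e-04 -1.e-04 -1.e+00] shift [0.02 0.03 2.21] yaw -0.02 turn -0.0 F [-0.23 -0.17 -2.57] t 15.15
```

Call:
apply_moves(moves=[[0,0,0.3,0,255],[0,0,0.6,0,255],[0,0,0.8,0,255],[0,0,1.0,0,255],[0,0,1.1,0,255],[0,0,1.2,0,255],[0,0,1.3,0,255],[0,0,1.4,0,255],[0,0,1.5,0,255]])

```text
t: 16.27
tool_pos: [0.5417, -0.0631, 0.1031]
tool_rot: [1.0, -0.0, 0.0, -0.0]
wrist_force: [1.1, 2.7, 4.1]
width: 0.0234
```

Call:
apply_moves(moves=[[0,0,0.1,0,255],[0,0,0.2,0,255],[0,0,0.3,0,255],[0,0,0.4,0,255],[0,0,0.5,0,255]])

```text
t: 16.9
tool_pos: [0.5416, -0.0631, 0.098]
tool_rot: [1.0, -0.0, -0.0, -0.0]
wrist_force: [0.4, 3.8, 4.1]
width: 0.0232
```

Call:
apply_moves(moves=[[0,0,0.05,0,255],[0,0,0.1,0,255],[0,0,0.15,0,255]])

```text
t: 17.27
tool_pos: [0.5416, -0.0631, 0.0965]
tool_rot: [1.0, -0.0, -0.0, -0.0]
wrist_force: [0.8, 3.7, 4.7]
width: 0.0237
```

Call:
apply_moves(moves=[[0,0,0.03,0,255],[0,0,0.06,0,255],[0,0,0.09,0,255],[0,0,0.09,0,255]])

```text
t: 17.77
tool_pos: [0.5417, -0.0631, 0.0962]
tool_rot: [1.0, -0.0, 0.0, -0.0]
wrist_force: [-1.7, 4.3, 11.2]
width: 0.0234
```

Call:
apply_moves(moves=[[0,0,0.01,0,255],[0,0,0.01,0,255],[0,0,0.01,0,255],[0,0,0.01,0,255],[0,0,0.01,0,255],[0,0,0.01,0,255],[0,0,0.01,0,255],[0,0,0.01,0,255],[0,0,0.01,0,255],[0,0,0.01,0,255]])

```text
t: 19.02
tool_pos: [0.5417, -0.0631, 0.0961]
tool_rot: [1.0, -0.0, 0.0, -0.0]
wrist_force: [-2.9, 5.3, 12.3]
width: 0.0236
```

Call:
apply_moves(moves=[[0,0,-0.2,0,255],[0,0,-1,0,255],[0,0,-3,0,255],[0,0,-6,0,255],[-3,0,-9,0,255],[-8,-2,-10,0,255],[-13,-4,-10,0,255],[-16,-6,-10,0,255],[-16,-6,-10,0,255],[-16,-6,-10,0,255]])

```text
t: 20.27
tool_pos: [0.3819, -0.0033, 0.1959]
tool_rot: [1.0, -0.0, 0.0, 0.0]
wrist_force: [0.7, -0.6, -1.8]
width: 0.0234
```

```bash
python3 - <<'E'
from h import *
s=snap("scene","s4");t=snap("top","t4")
a=np.vstack([crop(s,250,200,130,55,6),crop(t,255,222,150,50,5.2)[:,:780]]);cv2.imwrite("pics/tin4.png",a)
go((.546,0,.1186),0)
E
```

```text
pos [ 0.3821 -0.0034  0.1955] tilt [-3.e-04 -0.e+00 -1.e+00] shift [16.4  -0.36  7.69] yaw -0.04 turn -0.0 F [ 1.   -0.51 -2.4 ] t 20.38
```

View pics/tin4.png

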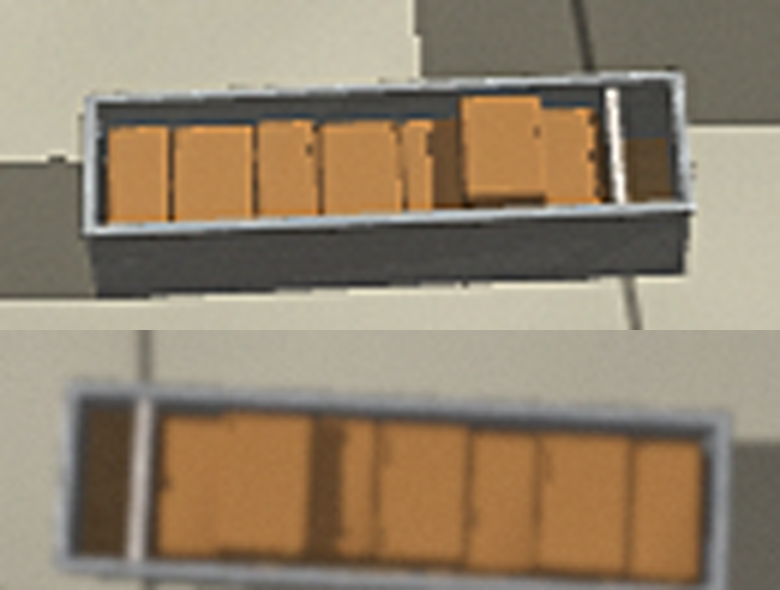

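D is now level. F has moved about 3.5 mm towards +y, to about (503,147) in the scene half and (266,485) in the top half, so y ≈ -0.001.

Call:
apply_moves(moves=[[4,-0.1,0,0,255],[9,-0.2,0,0,255],[14,-0.3,0.5,0,255],[16.3,-0.3,2,0,255],[16.4,-0.3,4,0,255],[16.4,-0.3,5.5,0,255],[16.4,-0.3,7,0,255],[16.4,-0.3,7.5,0,255],[16.4,-0.3,7.7,0,255],[16.4,-0.3,7.7,0,255]])

```text
t: 21.62
tool_pos: [0.5458, -0.0002, 0.1191]
tool_rot: [1.0, -0.0, 0.0, 0.0]
wrist_force: [0.3, -0.7, -1.6]
width: 0.0233
```

```bash
python3 - <<'E'
from h import *
go((.546,-.0005,.1031),0)
E
```

```text
pos [ 5.458e-01 -2.000e-04  1.191e-01] tilt [ 8.e-04 -0.e+00 -1.e+00] shift [0.02 0.03 1.6 ] yaw -0.02 turn -0.0 F [ 0.33 -0.73 -1.64] t 21.62
```

Call:
apply_moves(moves=[[0,0,0.3,0,255],[0,0,0.6,0,255],[0,0,0.8,0,255],[0,0,1.0,0,255],[0,0,1.1,0,255],[0,0,1.2,0,255],[0,0,1.3,0,255],[0,0,1.4,0,255],[0,0,1.5,0,255]])

```text
t: 22.75
tool_pos: [0.5456, -0.0001, 0.1035]
tool_rot: [1.0, -0.0, 0.0, -0.0]
wrist_force: [0.7, 2.7, 3.1]
width: 0.0233
```

Call:
apply_moves(moves=[[0,0,0.1,0,255],[0,0,0.2,0,255],[0,0,0.3,0,255],[0,0,0.4,0,255],[0,0,0.5,0,255]])

```text
t: 23.38
tool_pos: [0.5456, -0.0001, 0.0985]
tool_rot: [1.0, -0.0, -0.0, -0.0]
wrist_force: [1.0, 3.3, 2.5]
width: 0.0233
```

Call:
apply_moves(moves=[[0,0,0.05,0,255],[0,0,0.1,0,255],[0,0,0.15,0,255],[0,0,0.18,0,255]])

```text
t: 23.88
tool_pos: [0.5456, -0.0001, 0.0967]
tool_rot: [1.0, -0.0, -0.0, -0.0]
wrist_force: [-0.2, 2.5, 3.4]
width: 0.0229
```

Call:
apply_moves(moves=[[0,0,0.03,0,255],[0,0,0.06,0,255],[0,0,0.06,0,255]])

```text
t: 24.25
tool_pos: [0.5456, -0.0001, 0.0962]
tool_rot: [1.0, -0.0, 0.0, -0.0]
wrist_force: [-0.9, 2.1, 4.1]
width: 0.0232
```

Call:
apply_moves(moves=[[0,0,0.03,0,255],[0,0,0.05,0,255],[0,0,0.05,0,255]])

```text
t: 24.62
tool_pos: [0.5457, -0.0001, 0.0961]
tool_rot: [1.0, -0.0, 0.0, -0.0]
wrist_force: [-0.8, 2.9, 9.9]
width: 0.0233
```

Call:
apply_moves(moves=[[0,0,0.02,0,255],[0,0,0.02,0,255],[0,0,0.02,0,255],[0,0,0.02,0,255],[0,0,0.02,0,255],[0,0,0.02,0,255],[0,0,0.02,0,255],[0,0,0.02,0,255],[0,0,0.02,0,255],[0,0,0.02,0,255]])

```text
t: 25.88
tool_pos: [0.5458, -0.0001, 0.0961]
tool_rot: [1.0, -0.0, 0.0, -0.0]
wrist_force: [-3.4, 4.0, 12.5]
width: 0.0232
```

Call:
apply_moves(moves=[[0,0,-0.2,0,255],[0,0,-1,0,255],[0,0,-3,0,255],[0,0,-6,0,255],[-3,0,-9,0,255],[-8,-2,-10,0,255],[-13,-4,-10,0,255],[-16,-6,-10,0,255],[-16,-6,-10,0,255],[-16,-6,-10,0,255]])

```text
t: 27.12
tool_pos: [0.3859, 0.0598, 0.1958]
tool_rot: [1.0, -0.0, 0.0, 0.0]
wrist_force: [-0.1, -0.1, -1.7]
width: 0.0234
```

```bash
python3 - <<'E'
from h import *
s=snap("scene","s5");t=snap("top","t5")
a=np.vstack([crop(s,250,200,130,55,6),crop(t,255,222,150,50,5.2)[:,:780]]);cv2.imwrite("pics/tin5.png",a)
go((.557,.2445,.15),0)
E
```

```text
pos [0.3861 0.0596 0.1954] tilt [-3.e-04 -1.e-04 -1.e+00] shift [ 17.07 -18.51   4.54] yaw -0.05 turn -0.0 F [-0.   -0.17 -2.89] t 27.23
```

View pics/tin5.png

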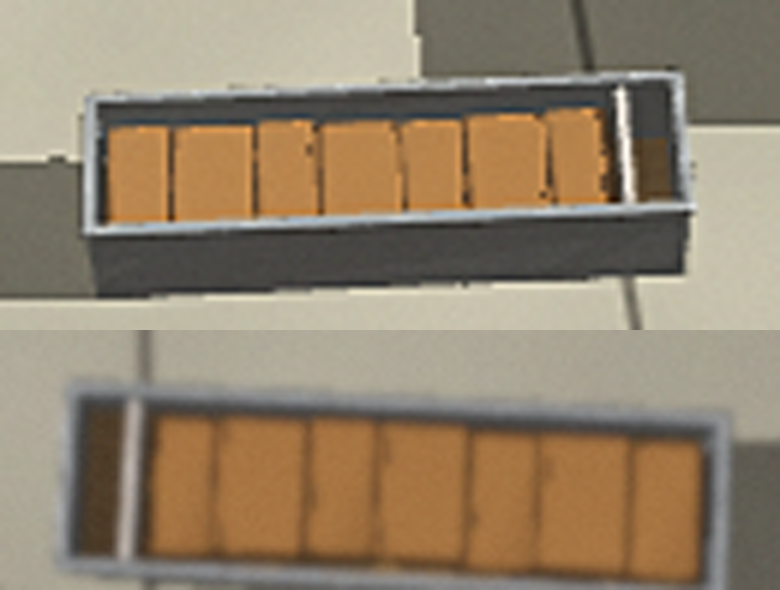

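All seven rusks look level and whole, and the divider has been pushed a few mm towards +y. Now I'll carry the tamper back to the trivet.

Call:
apply_moves(moves=[[3,-3,0,0,255],[7,-7.5,0,0,255],[11,-12,0,0,255],[15,-16.2,0,0,255],[17.1,-18.5,1,0,255],[17.1,-18.5,4,0,255],[17.1,-18.5,8,0,255],[17.1,-18.5,11,0,255],[17.1,-18.5,12,0,255],[17.1,-18.5,12.3,0,255]])

```text
t: 28.48
tool_pos: [0.5571, 0.2447, 0.0723]
tool_rot: [1.0, -0.0, -0.0, 0.0]
wrist_force: [0.8, 0.5, -0.9]
width: 0.0237
```

```bash
python3 - <<'E'
from h import *
go((.557,.2445,.063),0)
E
```

```text
pos [0.5571 0.2447 0.0723] tilt [-5.e-04 -1.e-04 -1.e+00] shift [-0.01  0.02  0.93] yaw -0.05 turn -0.0 F [ 0.85  0.46 -0.89] t 28.48
```

Call:
apply_moves(moves=[[0,0,0.3,0,255],[0,0,0.6,0,255],[0,0,0.75,0,255],[0,0,0.82,0,255],[0,0,0.87,0,255],[0,0,0.87,0,255]])

```text
t: 29.22
tool_pos: [0.5567, 0.2449, 0.0638]
tool_rot: [1.0, -0.0, 0.0, -0.0]
wrist_force: [-0.1, -0.5, -2.7]
width: 0.0231
```

Call:
apply_moves(moves=[[0,0,0.03,0,255],[0,0,0.07,0,255],[0,0,0.1,0,255],[0,0,0.1,0,255]])

```text
t: 29.72
tool_pos: [0.5567, 0.2449, 0.063]
tool_rot: [1.0, -0.0, 0.0, -0.0]
wrist_force: [-2.1, -0.8, 4.1]
width: 0.0234
```

Contact with the trivet is confirmed: net force is about +6 N. I'll open the gripper gradually and retreat straight up.

Call:
apply_moves(moves=[[0,0,0,0,255],[0,0,-0.03,0,180],[0,0,-0.03,0,120],[0,0,-0.03,0,0],[0,0,-0.03,0,0],[0,0,-0.03,0,0],[0,0,-0.03,0,0],[0,0,-0.03,0,0]])

```text
t: 30.72
tool_pos: [0.5567, 0.2449, 0.0631]
tool_rot: [1.0, -0.0, -0.0, -0.0]
wrist_force: [0.0, 0.6, 0.1]
width: 0.0851
```

Call:
apply_moves(moves=[[0,0,-1,0,0],[0,0,-3,0,0],[0,0,-7,0,0],[0,0,-12,0,0],[-2,2,-15,0,0],[-6,6,-15,0,0],[-10,11,-15,0,0],[-14,16,-15,0,0],[-15,18,-15,0,0],[-15,18,-15,0,0]])

```text
t: 31.98
tool_pos: [0.4061, 0.0638, 0.2142]
tool_rot: [1.0, -0.001, 0.001, 0.0]
wrist_force: [0.1, 0.3, 0.2]
width: 0.0853
```

```bash
python3 - <<'E'
from h import *
s=snap("scene","s6");t=snap("top","t6")
cv2.imwrite("pics/end.png",np.vstack([crop(s,230,130,270,200,2.9)]))
go((.5,0,.2),0)
E
```

```text
pos [0.4069 0.065  0.2137] tilt [ 1.1e-03  2.0e-04 -1.0e+00] shift [9.31 6.49 1.38] yaw -0.06 turn -0.1 F [-0.02  0.62  0.16] t 32.08
```

View pics/end.png

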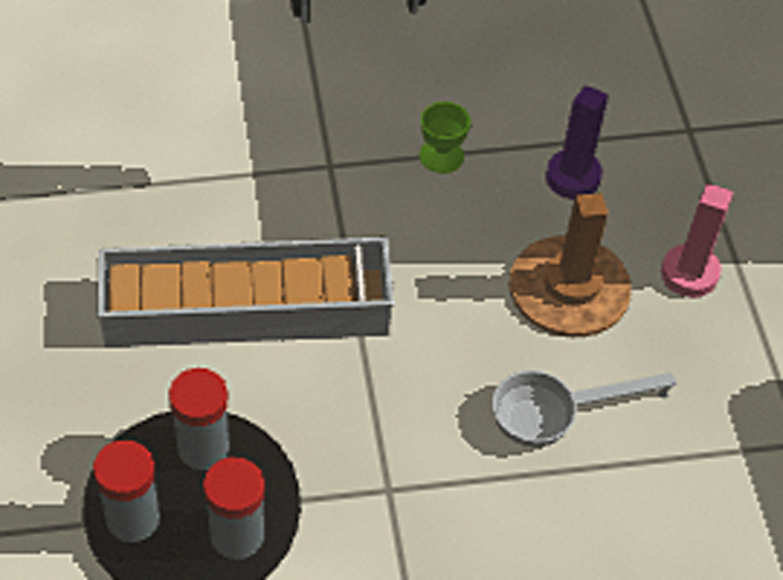

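The tamper stands upright in the middle of the trivet at about (578,280). All seven rusks look level, the jars, egg cup and strainer show no sign of having moved, and the gripper is clear.

```bash
python3 -c "
from cell import robot
print(robot.close_job())"
```

```text
the job is handed in; nothing more can be done
None
```

I pressed rusks B, D and F level in that order, from the end wall towards the divider, and handed the job in at about 32 s. Each press ended with a steady hold of 1 s or more at about 15 N. I then stood the tamper upright in the middle of the trivet and let go.

**Last checks:**
- All seven rusks look level and whole. The foot stopped at nearly the same height each time, about 41 mm above the counter.
- The divider has shifted a few mm towards +y, pushed by the row.
- The tamper is upright and the gripper is clear. The jars, egg cup and strainer look unmoved. The mug was outside the last crop I viewed, so I didn't check it.

**What did not go cleanly:**
- **Force spike on B:** when the packing firmed up under the first press, the net force jumped to about 36 N for a moment before I backed off. That is just over the 35 N crumble limit. The foot was also resting on the neighbouring rusks by then, so the load was probably shared, and the pictures show no damage.
- **Force accuracy:** the no-load force reading varied by about ±0.7 N, so the 15 N holds are good to about 1 N.
- **Camera agreement:** the two cameras differed by 2–3 mm, and by up to 6 mm at one tin corner I read by hand. This was within the clearances.

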